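Find the tired shock foot by feel and reject it

TASK

Test the three sprung shock feet in the rack one after the other, from left to right as seen from the robot: press the cap straight down about 6 mm, until the line on its stem just goes in, hold it there a second and feel its resistance, never driving it near its hard bottom. Then stand the one foot that pushes back clearly less than the other two upright in the grey tray, near its middle, and press its cap again there in the same way to confirm that it is the weak one. Leave the two good feet seated in their nests and everything else on the table undisturbed.

Things in the scene. Friction and masses are not known exactly. Their poses are not given: they have to be found in the camera images.
- foot_p: one of three sprung shock feet that look alike, loose in a rack nest: dark steel round housing 40 mm across, 34 mm high; from its top rises a bright stem, 18 mm across, with a black rubber cap 26 mm across, 6 mm thick. Origin: centre of the underside, z up the stem; free cap top at 51 mm. About 0.1 kg. Two feet have good springs, one is tired; neither looks nor name tell which
- foot_p_cap (a joint): m the cap of foot_p is pressed in: 0 free, bottom 0.0105, springs back. Each cap yields from about 2 N; a good spring adds 1.6 N per mm (11.5 N at 6 mm), a tired one 0.6 N per mm (5.5 N at 6 mm). A fine black line round the stem, 6 mm above the housing, just goes in at the wanted depth
- foot_q: one of three sprung shock feet that look alike, loose in a rack nest: dark steel round housing 40 mm across, 34 mm high; from its top rises a bright stem, 18 mm across, with a black rubber cap 26 mm across, 6 mm thick. Origin: centre of the underside, z up the stem; free cap top at 51 mm. About 0.1 kg. Two feet have good springs, one is tired; neither looks nor name tell which
- foot_q_cap (a joint): m the cap of foot_q is pressed in: 0 free, bottom 0.0105, springs back. Each cap yields from about 2 N; a good spring adds 1.6 N per mm (11.5 N at 6 mm), a tired one 0.6 N per mm (5.5 N at 6 mm). A fine black line round the stem, 6 mm above the housing, just goes in at the wanted depth
- foot_r: one of three sprung shock feet that look alike, loose in a rack nest: dark steel round housing 40 mm across, 34 mm high; from its top rises a bright stem, 18 mm across, with a black rubber cap 26 mm across, 6 mm thick. Origin: centre of the underside, z up the stem; free cap top at 51 mm. About 0.1 kg. Two feet have good springs, one is tired; neither looks nor name tell which
- foot_r_cap (a joint): m the cap of foot_r is pressed in: 0 free, bottom 0.0105, springs back. Each cap yields from about 2 N; a good spring adds 1.6 N per mm (11.5 N at 6 mm), a tired one 0.6 N per mm (5.5 N at 6 mm). A fine black line round the stem, 6 mm above the housing, just goes in at the wanted depth
- rack: aluminium test rack fixed to the table, a plate 70 x 236 x 14 mm (x, y, z) with three square nests in a row along its y axis, 76 mm apart. Origin: centre of the underside; y points to the robot's left, give or take its yaw. Nests 42 x 42 mm, 6 mm deep: their floors lie 8 mm above the table
- rack_hole0 (a point): centre of the mouth of the left nest (seen from the robot), 14 mm above the table
- rack_hole1 (a point): centre of the mouth of the middle nest (seen from the robot), 14 mm above the table
- rack_hole2 (a point): centre of the mouth of the right nest (seen from the robot), 14 mm above the table
- tray: grey open reject tray fixed to the table, outside 140 x 120 x 18 mm (x, y, z), walls and floor 4 mm thick (inside 132 x 112 mm). Origin: centre of the underside
- tray_in (a point): centre of the tray's inner floor, 4 mm above the table
- tape_blue: roll of tape, 38 mm across, 15 mm high; a loose bystander. Origin: centre of the underside
- marker_pen: white marker pen with dark cap lying along y, 16 x 132 x 17 mm; a loose bystander. Origin: centre of the underside
- fault_pen: red pen-shaped fault finder lying along y, 20 x 140 x 22 mm; a loose bystander. Origin: centre of the underside
- wipes_tub: tub of wipes with orange lid, 64 mm across, 72 mm high; a loose bystander. Origin: centre of the underside
- solder_tin: flat round tin, 62 mm across, 24 mm high; a loose bystander. Origin: centre of the underside
- safety_glasses: dark safety glasses, 48 x 133 x 26 mm; a loose bystander. Origin: centre of the underside
Mind the look-alikes: they are no part of the job. What is shaped like the foot_q but blue or purple is not meant.

How it is judged:
By the outcome, as a careful person would: the job done as asked, in the order asked, and still so for the second after the job is handed in, with the robot touching nothing.
It also fails if it takes over 66 s, if anything falls off the work surface, if the arm or the gripper's body presses on something with over 40 N, if the wrist force passes 120 N, or if a joint passes its speed limit or range.

ROBOT

A 6-joint arm with a two-finger parallel gripper is mounted at the origin on a cart in front of the work surface, level with it; the furniture and walls round the work are solid. World frame = base frame: x ahead of the robot, y to its left, z up, the work surface at z = 0. Lengths are in m, angles in rad, forces in N, time in s.
With the tool pointing down it reaches from about 0.275 to 0.875 m from the base axis. Payload 12.5 kg.
Tool frame: the origin (TCP) lies at the very end of the fingers, on their centre line; the grasp point (between the pads) lies 19 mm behind it; z points along the fingers, y is the line along which they close (so a half turn about z gives the same grasp; the last joint's range is limited). The gripper opens to 85 mm and grips with 20 to 120 N. Pads are 22 mm wide; open, the fingers measure 114 mm over their backs; the gripper's body (76 mm by 85 mm) begins 54 mm behind the grasp point. The pads swing forward as they close: fully open they stand 13 mm farther back than shut.
Start: joints at [-1.306, 0.351, 1.652, -0, 1.139, -0.085], TCP at [0.189, -0.517, 0.231] pointing down, gripper open.
Joint ranges: [-2.75, 2.75], [-0.79, 2.1], [0.01, 2.65], [-1.57, 4.71], [0.07, 3.14], [-2.87, 2.87]. Speed limits (rad/s): [2.22, 2.22, 2.79, 3.14, 3.14, 3.14].

INTERFACE

Orientations are given as a 3x3 rotation matrix whose columns are the frame's x, y, z axes.
In Python, from bench import manip gives the robot as it stands. Calls block until the motion is done:
- manip.move_ptp(position, orientation): joint-space move of the TCP to a pose.
- manip.move_l(position, attitude=None, max_speed=0.15): straight line of the TCP; attitude=None keeps the orientation; max_speed is the mean speed in m/s.
- manip.move_j(angles): joint-space move.
- manip.set_gripper(opening, effort=None): opening from 0.0 (shut) to 1.0 (fully open); effort is the grip in N (None keeps the last); returns when the fingers have stopped.
- manip.dwell(seconds).
- manip.inverse_kinematics(position, orientation): joint angles nearest the present ones, or None.
- manip.grab_frame(name): name is "scene" or "side" or "wrist"; returns (picture, depth): 480x640x3 uint8, red, green, blue; 480x640 float32, m along the optical axis (not along the pixel's ray), 0 where there is no reading.
- manip.get_calibration(name): a dict with "camera_matrix" (3x3 intrinsics, pixels), "R" (3x3) and "t" (3): a world point X has camera coordinates R X + t. Camera axes: x right, y down, z forward; pixel columns grow to the right and rows downward; lengths in m; the calibration is good to about 2 mm. A picture is of the moment at which its call begins: read the wrist's pose just before it. get_calibration takes no time and is no camera call; for the wrist camera it gives the pose at the moment of the call.
A pose or a line that the arm cannot do raises manip.Unreachable and nothing moves.
- manip.sign_off(): hands the job in; it is judged then, once.
Trained networks look in the newest picture that a camera, given by its name, has taken for a name from the list of things; names that differ only in an ending like _2 or _b are one class to them, and where a whole thing is asked for, a point or a joint stands for the part that bears it (a point fixed in the world has none). Each returns a list of dicts, best first, with "confidence" (0 to 1); they miss things now and then, are a little off and sometimes report something else, mostly with a low value. They report only what shows in the picture. A call takes as long as a camera call. They do not tell look-alikes from the thing itself.
- manip.look_for(camera, name): "at" ([x, y, z] in m, in world coordinates, good to about 4 mm: the middle of the surface that is visible of it).
Readings, each from a call of its own:
- manip.current_time(): time.
- manip.current_qpos(): joint angles.
- manip.current_joint_vel(): joint speeds.
- manip.current_joint_torque(): joint torques, N m.
- manip.current_ee_pos(): TCP position.
- manip.current_tcp_rot(): TCP orientation.
- manip.current_force(): force on the tool from outside, world axes, zero at the start.
- manip.current_ft_torque(): the same for the moment, N m.
- manip.current_grip_width(): opening from 0.0 (shut) to 1.0 (fully open).
- manip.current_grip_force(): force on a finger pad.
Only numpy, scipy, OpenCV 4.12 (cv2) and the standard library are available. Lean on these libraries where they do the work, as an engineer would, in place of code of your own. Each camera call takes 0.05 s, during which the arm holds its last target. There are 200 camera calls.

## Working session

There is one attempt and no reset: what is moved stays moved. The work goes in short steps, each a Python script; the robot and the scene stay as the last script left them, time stands still between calls to the robot, and variables do not carry over. Pictures are saved under pics/ and viewed, at most 10 in all, crops included, and the job is handed in when it is done.

```bash
mkdir -p pics; ls; python3 - <<'E'
from bench import manip
import cv2,numpy as np
for n in("scene","side"):
    p,d=manip.grab_frame(n); cv2.imwrite(f"pics/{n}0.png",p[:,:,::-1]); np.save(f"pics/{n}0.npy",d)
    for k in("foot_p","rack","tray"):
        print(n,k,[(np.round(r["at"],3).tolist(),round(r["confidence"],2)) for r in manip.look_for(n,k)])
print(manip.current_time(),manip.current_force())
E
```

```text
pics
scene foot_p [([0.574, -0.263, 0.037], 0.89), ([0.672, -0.197, 0.031], 0.81), ([0.558, -0.116, 0.039], 0.8), ([0.567, -0.188, 0.042], 0.7), ([0.675, -0.268, 0.034], 0.55)]
scene rack [([0.553, -0.169, 0.016], 0.83)]
scene tray [([0.585, 0.099, 0.008], 0.85), ([0.551, -0.166, 0.016], 0.19)]
side foot_p [([0.671, -0.213, 0.036], 0.95), ([0.563, -0.133, 0.042], 0.83), ([0.678, -0.289, 0.037], 0.8), ([0.466, -0.308, 0.036], 0.65), ([0.568, -0.207, 0.043], 0.64), ([0.576, -0.279, 0.038], 0.62), ([0.732, -0.042, 0.023], 0.59)]
side rack [([0.562, -0.229, 0.016], 0.6)]
side tray [([0.585, 0.1, 0.004], 0.74), ([0.567, -0.205, 0.044], 0.73)]
0.4 [ 0.14598819 -0.42948187 -0.52658844]
```

View pics/scene0.png

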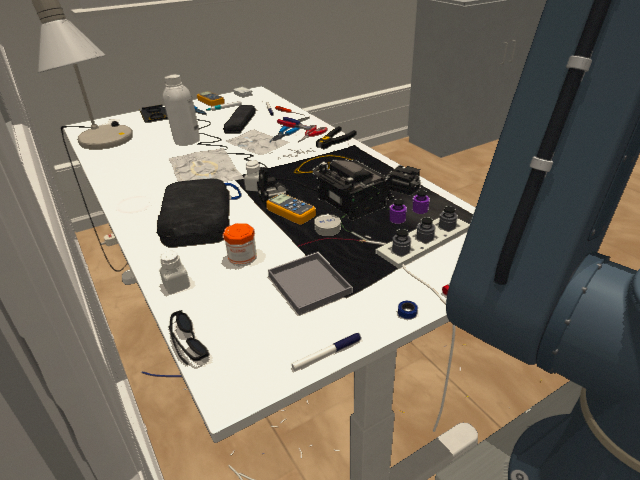

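View pics/side0.png

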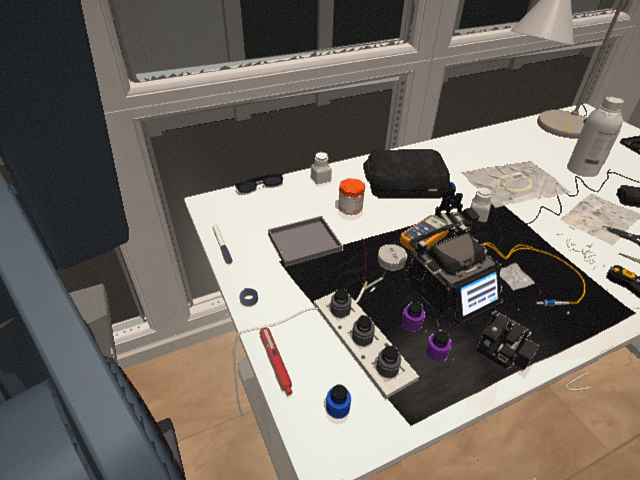

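The scene shows the tray at about px (310,282). The three black feet are in the rack at about px (402,240), (426,228) and (449,216), and the purple look-alikes stand behind it. The side view adds the red pen and the blue look-alike at px (338,402), both in front of the rack. Next I'll take a close look with the wrist camera.

```bash
cat > h.py <<'E'
from bench import manip
import cv2,numpy as np
def down(a):  # tool y (closing) axis at angle a in world
    y=np.array([np.cos(a),np.sin(a),0]); z=np.array([0,0,-1.]); return np.column_stack([np.cross(y,z),y,z])
def cloud(n,d):
    c=manip.get_calibration(n);K=c["camera_matrix"];v,u=np.mgrid[:480,:640]
    P=np.stack([(u-K[0][2])/K[0][0]*d,(v-K[1][2])/K[1][1]*d,d],-1)
    return (P-np.array(c["t"]))@np.array(c["R"])
E
python3 - <<'E'
from h import *
print(manip.current_tcp_rot().round(2))
best=None
for a in (0,np.pi):
    q=manip.inverse_kinematics([.53,-.19,.27],down(a)); print(a,q)
q0=manip.current_qpos()
a=min((0,np.pi),key=lambda a:abs(manip.inverse_kinematics([.53,-.19,.27],down(a))[5]))
manip.move_ptp([.53,-.19,.27],down(a)); manip.set_gripper(0.0)
p,d=manip.grab_frame("wrist"); cv2.imwrite("pics/w1.png",p[:,:,::-1])
W=cloud("wrist",d); np.save("pics/w1.npy",W); np.save("pics/w1rgb.npy",p)
for k in("foot_p","rack"):
    print(k,[(np.round(r["at"],3).tolist(),round(r["confidence"],2)) for r in manip.look_for("wrist",k)])
print(a,manip.current_time(),manip.current_force(),manip.current_ee_pos())
E
```

```text
[[ 0.94  0.34 -0.  ]
 [ 0.34 -0.94  0.  ]
 [ 0.   -0.   -1.  ]]
0 [-4.26902074e-01  3.37928587e-01  1.57078744e+00 -4.44089210e-16
  1.23287662e+00 -4.26902074e-01]
3.141592653589793 [-4.26902074e-01  3.37928587e-01  1.57078744e+00 -4.44089210e-16
  1.23287662e+00  2.71469058e+00]
foot_p [([0.47, -0.291, 0.035], 0.96), ([0.576, -0.19, 0.04], 0.9), ([0.57, -0.122, 0.046], 0.85), ([0.58, -0.264, 0.044], 0.8), ([0.68, -0.274, 0.039], 0.78), ([0.679, -0.199, 0.033], 0.63)]
rack [([0.57, -0.17, 0.014], 0.6)]
0 3.05 [0.55488091 0.1301478  0.29224478] [ 0.53002486 -0.1899682   0.27000467]
```

View pics/w1.png

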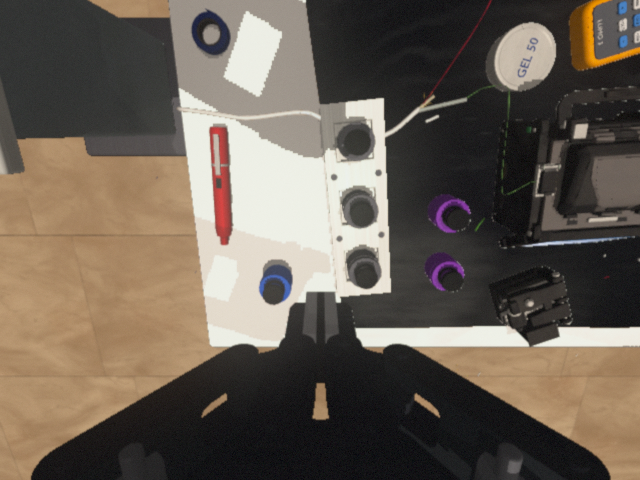

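The picture shows the three feet at px (355,140), (360,208) and (365,268). The rack is turned slightly, and a cable lies across its left end. I'll get the cap centres from depth.

```bash
python3 - <<'E'
from h import *
W=np.load("pics/w1.npy")
for g in ([.57,-.12],[.576,-.19],[.58,-.265]):
    m=(np.hypot(W[...,0]-g[0],W[...,1]-g[1])<.03)
    for lo,hi in((.053,.068),(.036,.046)):
        P=W[m&(W[...,2]>lo)&(W[...,2]<hi)]
        (cx,cy),r=cv2.minEnclosingCircle(P[:,:2].astype(np.float32)); print(lo,len(P),np.median(P,0).round(4),P[:,:2].mean(0).round(4),"mec",round(cx,4),round(cy,4),round(r,4))
m=(abs(W[...,2]-.0135)<.004)&(abs(W[...,0]-.57)<.06)&(abs(W[...,1]+.19)<.14)
P=W[m];print(len(P),np.median(P[:,2]),cv2.minAreaRect(P[:,:2].astype(np.float32)))
S=np.load("pics/scene0.npy");C=cloud("scene",S)
m=(abs(C[...,2]-.018)<.003)&(abs(C[...,0]-.585)<.11)&(abs(C[...,1]-.10)<.1)
P=C[m];print(len(P),cv2.minAreaRect(P[:,:2].astype(np.float32)))
E
```

```text
0.053 522 [ 0.5689 -0.1192  0.0573] [ 0.5688 -0.1193] mec 0.5689 -0.1193 0.0129
0.036 616 [ 0.5657 -0.1172  0.0403] [ 0.5673 -0.1185] mec 0.5692 -0.1192 0.02
0.053 437 [ 0.5762 -0.1942  0.0572] [ 0.5762 -0.1944] mec 0.5763 -0.1949 0.0131
0.036 512 [ 0.5719 -0.1877  0.0403] [ 0.5744 -0.1905] mec 0.5764 -0.1949 0.0199
0.053 375 [ 0.584  -0.269   0.0573] [ 0.5839 -0.2691] mec 0.5843 -0.2698 0.0132
0.036 448 [ 0.5802 -0.2614  0.0403] [ 0.5822 -0.263 ] mec 0.5842 -0.2696 0.02
7444 0.012301676065562615 ((0.5765382051467896, -0.1950799822807312), (0.07006535679101944, 0.23627349734306335), 5.695403099060059)
361 ((0.6049136519432068, 0.08638306707143784), (0.15103928744792938, 0.18204060196876526), 88.16979217529297)
```

```bash
cat >> h.py <<'E'
def fz(n=4):
    s=[]
    for _ in range(n): s.append(manip.current_force()[2]); manip.dwell(.02)
    return float(np.mean(s))
def press(x,y,ztop,a,lift=.05):
    R=down(a); manip.move_ptp([x,y,ztop+.03],R)
    manip.move_l([x,y,ztop+.004],max_speed=.08); manip.dwell(.15); b=fz(8); z=ztop+.0025
    while True:
        manip.move_l([x,y,z],max_speed=.02); f=fz()-b
        if f>1.2: break
        z-=.0004
        if z<ztop-.004: print("no contact"); return
    z0=manip.current_ee_pos()[2]; print("contact",z,round(z0,4),round(f,2),manip.current_time())
    zc=z0+.0002; 
    for dz in (.003,.006):
        manip.move_l([x,y,zc-dz],max_speed=.012); f=fz()-b; print(dz,round(f,2),round(manip.current_ee_pos()[2],5))
        if f>14: break
    manip.dwell(1.1); f=fz(8)-b
    print("HOLD F",round(f,2),"z",manip.current_ee_pos().round(5),"xy",manip.current_force().round(2))
    manip.move_l([x,y,ztop+.004],max_speed=.05); manip.move_l([x,y,ztop+lift],max_speed=.15); print("t",manip.current_time())
    return f
E
python3 - <<'E'
from h import *
press(.569,-.1193,.059,.1)
E
```

```text
contact 0.058700000000000016 0.0588 2.56 7.15
0.003 6.93 0.05619
0.006 11.01 0.05358
HOLD F 10.8 z [ 0.56918 -0.11933  0.05358] xy [-2.48  0.83 11.53]
t 10.1
```

The arm gives under load, so the actual press was only about 5.4 mm. I'll add compensation, repeat the left foot properly, then press the other two.

```bash
python3 - <<'E'
s=open('h.py').read()
a=s.index("    for dz in (.003"); b=s.index("    manip.dwell(1.1)")
s=s[:a]+'''    zc=ztop_true=z0+max(0,(f-2)/1.6)*.001 if f>2 else z0
    goal=zc-.006; cmd=goal+.0012
    for k in range(5):
        manip.move_l([x,y,cmd],max_speed=.012); f=fz()-b; e=manip.current_ee_pos()[2]-goal
        if abs(e)<.00012 or f>12.6: break
        cmd-=e
    print("depth",round((zc-goal-e)*1e3,2))
'''+s[b:]
open('h.py','w').write(s)
E
python3 - <<'E'
from h import *
for x,y in((.569,-.1193),(.5763,-.1946),(.5843,-.2696)): press(x,y,.059,.1)
E
```

```text
contact 0.058700000000000016 0.0588 2.32 13.6417
depth 5.96
HOLD F 11.3 z [ 0.5692  -0.11932  0.05301] xy [-3.83  1.22 11.81]
t 16.9583
contact 0.058700000000000016 0.0588 2.32 20.6583
depth 5.98
HOLD F 11.45 z [ 0.57649 -0.19466  0.05304] xy [-3.88  2.12 12.29]
t 23.9833
contact 0.058700000000000016 0.0588 2.12 27.6833
depth 5.95
HOLD F 5.78 z [ 0.58436 -0.26964  0.05293] xy [-0.73 -0.14  5.2 ]
t 30.6583
```

The right foot is the weak one: 5.8 N against 11.3 and 11.5 N. Next I'll grasp it and carry it over to the tray.

```bash
python3 - <<'E'
from h import *
x,y=.5843,-.2697
manip.set_gripper(.75,40)
manip.move_l([x,y,.0155],max_speed=.12)
manip.set_gripper(0,40); print("w",manip.current_grip_width(),manip.current_grip_force(),manip.current_time())
manip.move_l([x,y,.04],max_speed=.06); manip.move_l([x,y,.13],max_speed=.2)
print("w",manip.current_grip_width(),manip.current_grip_force())
manip.move_l([.585,.03,.16],max_speed=.3)
print(manip.current_ee_pos())
p,d=manip.grab_frame("wrist"); cv2.imwrite("pics/w2.png",p[:,:,::-1]); W=cloud("wrist",d); np.save("pics/w2.npy",W)
print([(np.round(r["at"],3).tolist(),round(r["confidence"],2)) for r in manip.look_for("wrist","tray")],manip.current_time())
m=(abs(W[...,2]-.017)<.003)&(abs(W[...,0]-.585)<.1)&(abs(W[...,1]-.10)<.08)
print(cv2.minAreaRect(W[m][:,:2].astype(np.float32)),m.sum())
E
```

```text
w 0.45783170771937676 39.81662571430206 32.5583
w 0.45571554055568864 40.361722111701965
[0.5847864  0.02902916 0.15953567]
[([0.589, 0.11, 0.004], 0.91), ([0.57, -0.121, 0.059], 0.54)] 34.9667
((0.5896162986755371, 0.10174329578876495), (0.12029164284467697, 0.14033138751983643), 88.07079315185547) 3368
```

View pics/w2.png

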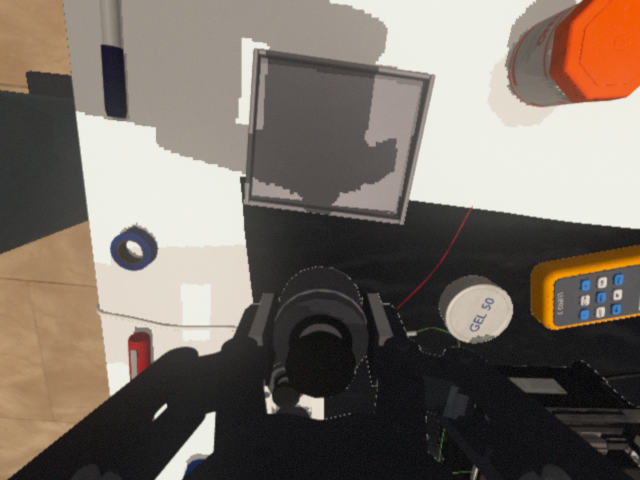

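The foot is held upright at px (320,340), and the tray at px (338,135) is empty. Its centre is (0.5896, 0.1017). I'll set the foot down, checking contact by force, then press it again.

```bash
python3 - <<'E'
from h import *
x,y=.5896,.1017
manip.move_l([x,y,.07],down(.1),max_speed=.2); manip.move_l([x,y,.016],max_speed=.08); manip.dwell(.2); b=fz(6)
z=.0145
while z>.0085:
    manip.move_l([x,y,z],max_speed=.02); f=fz()-b
    if f>1.5: break
    z-=.0006
print("down",z,f,manip.current_ee_pos(),manip.current_time())
manip.set_gripper(.7); manip.dwell(.1)
manip.move_l([x,y,.09],max_speed=.15); manip.move_l([x,y-.04,.13],max_speed=.2); manip.set_gripper(0)
p,d=manip.grab_frame("wrist"); cv2.imwrite("pics/w3.png",p[:,:,::-1]); W=cloud("wrist",d)
m=np.hypot(W[...,0]-x,W[...,1]-y)<.035
for lo,hi in((.049,.062),(.032,.042)):
    P=W[m&(W[...,2]>lo)&(W[...,2]<hi)]
    if len(P): print(len(P),np.median(P[:,2]),P[:,2].std(),cv2.minEnclosingCircle(P[:,:2].astype(np.float32)))
print(manip.current_time())
E
```

```text
down 0.012100000000000001 6.148743943647022 [0.58967012 0.10168808 0.01253329] 38.4
1191 0.053324035515302286 0.0007528003852009209 ((0.5905171036720276, 0.10124463587999344), 0.013134275563061237)
1277 0.03629562883538113 0.0007808936782158818 ((0.5906355977058411, 0.10152509808540344), 0.020063800737261772)
40.575
```

View pics/w3.png

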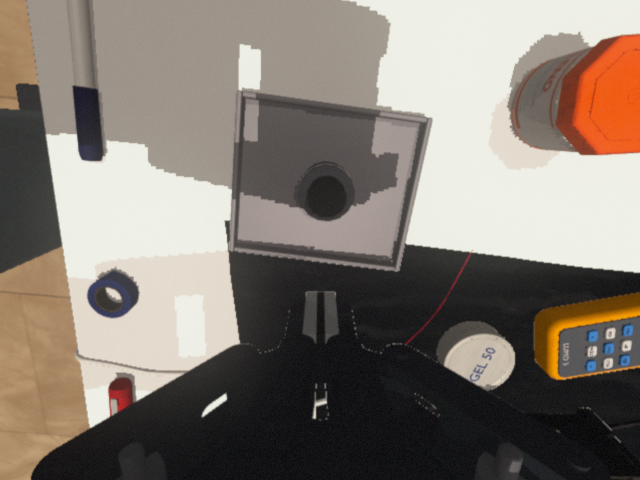

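The foot stands upright in the middle of the tray, at px (326,195). I'll press it now and check the result.

```bash
python3 - <<'E'
from h import *
press(.5905,.1014,.055,.1,lift=.09)
manip.move_l([.5,0,.28],max_speed=.25)
for n in("wrist","side"):
    p,d=manip.grab_frame(n); cv2.imwrite(f"pics/{n}4.png",p[:,:,::-1])
    W=cloud(n,d)
    for x,y in((.569,-.1193),(.5763,-.1946),(.5905,.1014)):
        P=W[(np.hypot(W[...,0]-x,W[...,1]-y)<.03)&(W[...,2]>.049)&(W[...,2]<.065)]
        if len(P): print(n,len(P),P.mean(0).round(4))
print(manip.current_time())
E
```

```text
contact 0.05470000000000002 0.0548 1.9 44.2167
depth 5.98
HOLD F 5.11 z [0.59059 0.10138 0.04886] xy [-1.18 -0.42  5.91]
t 47.4667
wrist 334 [ 0.5684 -0.1176  0.0568]
wrist 530 [0.59   0.1018 0.053 ]
side 123 [ 0.5666 -0.123   0.0578]
side 146 [ 0.5742 -0.1982  0.0579]
side 77 [0.5886 0.0976 0.054 ]
48.4833
```

View pics/side4.png

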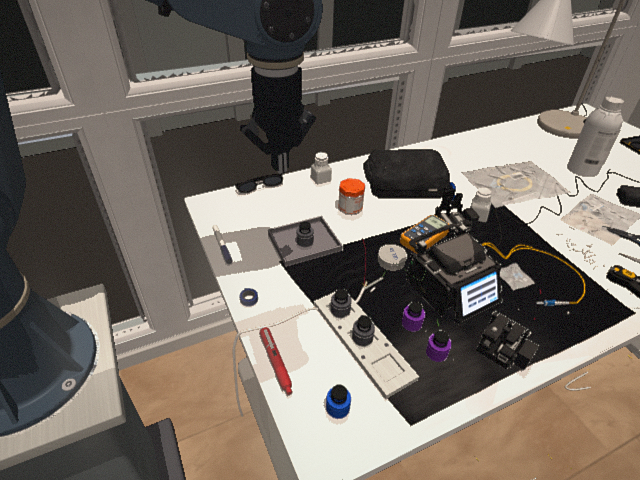

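The two good feet are seated at px (341,301) and (363,330), and the weak one is upright in the tray at px (305,233). Everything else is where it was.

```bash
python3 -c "
from bench import manip
print(manip.sign_off())"
```

```text
the job is handed in; nothing more can be done
None
```

Job handed in at about 48 s: the right foot is the weak one (5.8 N at 6 mm, against 11.3 N left and 11.5 N middle) and now stands upright mid-tray, where a second press gave 5.1 N; the left foot was pressed twice because its first press reached only about 5.4 mm.

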